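# Mark a stud offcut in the sprung marking jig

### The job

Push the stud offcut into the marking jig until its end is fully home against the end stop. Then take the hand tamper and press the jig's sprung plate squarely down until it bottoms out level, and hold it there for about a second. Let the plate spring back up and stand the tamper upright, wholly on its black rest pad, leaving the offcut home and the other things where they are.

Things in the scene. Friction and masses are not known exactly. Their poses are not given: they have to be found in the camera images.
- jig: Fixed marking jig: plywood base 230 x 165 x 12 mm, an aluminium rail each side, a dark steel end stop and a sprung steel plate above. Origin on the bench below the plate's centre; z up; +x is the way in, from mouth to stop. Base: x -160 to +70, y +-82.5. Rails: 94 mm apart inside, 9 thick, tops 38 mm above the bench, x -60 to +50. Only the offcut stands on the base from x -160 to -60.
- jig_stop (a point): Centre of the end stop's front face, 31 mm above the bench, at jig x = +50, y = 0. Axes as the jig's. The stop reaches 46 mm above the bench, entirely below the plate's lowest position.
- press_plate: The jig's sprung steel plate, 100 (jig x) x 155 (jig y) x 8 mm, on four corner springs. Origin at the centre of its underside, axes as the jig's. Flat clear top 75 mm above the bench at rest, 60 mm when bottomed out (underside then 2 mm above the offcut). Pressed out of square or off-centre by a point it tips, up to 7 degrees (0.85 N m/rad about its y, 1.6 about its x).
- plate_travel (a joint): Downward travel of the plate's centre, 0 at rest (up) to 0.015 m (bottomed out on a hard stop). It starts to move at about 2 N and bottoms out at about 10 N; it springs back when released.
- offcut: Loose piece of pine stud, 140 x 89 x 38 mm, about 0.25 kg, lying flat on the jig base between the rails, sticking out of the mouth. Origin at the centre of its underside (12 mm above the bench); x along its length, towards the stop. It starts 40 to 65 mm short of the stop. When home its near end is at jig x = -90, clear of rails and plate.
- offcut_far (a point): Centre of the offcut's far end face, the one that must meet the stop; 31 mm above the bench.
- offcut_near (a point): Centre of the offcut's near end face, the one that sticks out towards the robot; 31 mm above the bench.
- tamper: Loose hand tamper, about 0.5 kg, standing upright on its rest: a square dark steel foot 80 x 80 x 14 mm with a straight square wooden handle 34 x 34 mm from its middle, 14 to 120 mm above the underside. Origin at the centre of the foot's flat underside; x and y along the sides of foot and handle (aligned), z up the handle.
- rest: Fixed flat black rubber pad, 130 x 130 x 10 mm, on the bench to one side of the jig; origin at the centre of its underside. The tamper starts on it and goes back on it.
- screw_tray: Bystander: fixed black open tray of screws, 120 x 150 x 40 mm, on the side of the jig away from the rest. Origin at the centre of its underside.
- glue_bottle: Bystander: loose yellow glue bottle, 60 mm across, 170 mm tall, standing on the bench. Origin at the centre of its underside.
- tape_measure: Bystander: loose grey tape measure with a round steel disc on each side, 70 x 40 x 66 mm, standing on the bench. Origin at the centre of its underside.
Not all that is in view belongs to the job. There is more than one size of the offcut; the one meant has the size given above.

How it is judged:
By the outcome, as a careful person would: the job done as asked, in the order asked, and still so for the second after the job is handed in, with the robot touching nothing.
It also fails if it takes over 72 s, if anything falls off the work surface, if the arm or the gripper's body presses on something with over 40 N, if the wrist force passes 120 N, or if a joint passes its speed limit or range.

### The arm

A 6-joint arm with a two-finger parallel gripper is mounted at the origin on the work surface. World frame = base frame: x ahead of the robot, y to its left, z up, the work surface at z = 0. Lengths are in m, angles in rad, forces in N, time in s.
With the tool pointing down it reaches from about 0.425 to 0.95 m from the base axis. Payload 3.5 kg.
Tool frame: the origin (TCP) lies on the centre line of the jaws, within the pads' length; the fingertips stand 14 mm ahead of it and the grasp point (between the pads) lies 5 mm behind it; z points along the fingers, y is the line along which they close (so a half turn about z gives the same grasp; the last joint's range is limited). The gripper opens to 85 mm and grips with 20 to 120 N. Pads are 22 mm wide; open, the fingers measure 114 mm over their backs; the gripper's body (76 mm by 85 mm) begins 54 mm behind the grasp point. The pads swing forward as they close: fully open they stand 13 mm farther back than shut.
Start: joints at [-1.339, 0.286, 1.577, -0, 1.279, -0.15], TCP at [0.252, -0.626, 0.214] pointing down, gripper open.
Joint ranges: [-2.77, 2.77], [-0.9, 2.22], [0.21, 2.48], [-1.53, 4.67], [0.24, 2.81], [-2.84, 2.84]. Speed limits (rad/s): [2.79, 2.79, 3.14, 3.14, 3.14, 3.14].

### API

Orientations are given as a rotation vector (axis times angle).
In Python, from plant import r gives the robot as it stands.
- The arm moves only by the tool carry_out, never from a script. Its argument "series" is text: rows parted by semicolons, each of 7 numbers parted by spaces: the shift along the tool's x, y, z in cm, then the turn, a rotation vector about the tool's x, y, z in rad, then the finger opening in cm, from 0 to 8.54. In form: x y z ax ay az gripper; .... A call has 1 to 12 rows; each row shifts and turns the commanded pose from where the row before left it, along the tool's axes as they then stand; what a row does not reach is not made up. A row lasts 1/12 s, in which the tool goes at most 41.7 mm and 7.16 degrees, less where a joint would pass 70% of its speed; a pose out of reach is approached as far as the arm can. A call with a gripper value outside its range is refused whole. The fingers move at their own pace and stop on an object; "squeeze" is the grip in N (left out, the last holds). Time passes only in rows, so rows that do not move let the fingers close. It gives the time, the measured TCP pose, the force, the opening and the grip force at its end, in the units of the state.
- r.state(): the state, without advancing time (a new reading comes with each control period).
- r.read_camera(name): name is "side" or "top"; returns a dict with "image" (400x640x3 uint8, red, green, blue), "fx", "fy", "cx", "cy" (pixels), "cam_to_world" (4x4, takes a point from camera to world coordinates). Camera axes: x right, y down, z forward; pixel columns grow to the right and rows downward; lengths in m; the calibration is good to about 2 mm. A picture is of the moment at which its call begins. There is no depth.
- r.hand_in(): hands the job in; it is judged then, once.
The state is a dict: "clock": time; "q": joint angles; "joint_vel": joint speeds; "joint_efforts": joint torques, N m; "tcp_pos": TCP position; "ee_rot": TCP orientation; "ft_force": force on the tool from outside, world axes, zero at the start; "moment": the same for the moment, N m; "finger_gap": finger opening in m; "finger_force": force on a finger pad.
Only numpy, scipy, OpenCV 4.12 (cv2) and the standard library are available. Lean on these libraries where they do the work, as an engineer would, in place of code of your own. Each camera call takes 0.05 s, during which the arm holds its last target. There are 200 camera calls.

## Working session

There is one attempt and no reset: what is moved stays moved. The work goes in short steps, Python scripts to look and compute and a tool call to move; the robot and the scene stay as the last step left them, time stands still between calls to the robot, and variables do not carry over. Pictures are saved under pics/ and viewed, at most 10 in all, crops included, and the job is handed in when it is done.

Besides the shell and the picture viewer there is one more tool, called after "Emit:" as name(argument=value, ...), one argument or row to a line, values as JSON. carry_out: Moves the arm, as the interface text tells. Its arguments: {"type":"object","properties":{"series":{"type":"string"},"squeeze":{"type":"number"}},"required":["series"]}

```bash
mkdir -p pics; ls
python3 - <<'E'
from plant import r
import cv2
print(r.state())
for n in("side","top"):
    c=r.read_camera(n); cv2.imwrite(f"pics/{n}0.png",c["image"][:,:,::-1]); print(n,c["fx"],c["fy"],c["cx"],c["cy"],c["cam_to_world"].round(4).tolist())
E
```

```text
pics
{'clock': 0.0, 'q': array([-1.33901933e+00,  2.87159793e-01,  1.57814566e+00,  8.74556705e-06,
        1.27858324e+00, -1.50017407e-01]), 'joint_vel': array([-2.25645687e-04, -8.69238644e-05, -1.08146030e-03, -8.03199380e-04,
       -1.84413878e-03, -6.83318494e-04]), 'joint_efforts': array([ 4.86814497e-04, -4.05977619e+01, -2.92626768e+01, -1.40222010e-04,
        5.77707877e-03,  3.03940723e-06]), 'tcp_pos': array([ 0.25135704, -0.62572421,  0.21306809]), 'ee_rot': array([-3.08227169e+00, -5.95646144e-01,  1.34159183e-04]), 'ft_force': array([-0.09076282,  0.5925369 , -0.12615861]), 'moment': array([-0.00266929, -0.01603913, -0.02295236]), 'finger_force': 0.0, 'finger_gap': 0.08544677278950903}
side 395.12650313898683 395.12650313898683 317.49665464180276 204.8385336766117 [[-0.8465, -0.3245, 0.4221, 0.0141], [-0.5321, 0.487, -0.6926, 0.7094], [0.0192, -0.8109, -0.5849, 0.6738], [0.0, 0.0, 0.0, 1.0]]
top 506.38958713864866 506.38958713864866 319.09915719171335 202.90141996045566 [[0.0032, -0.9997, 0.0259, 0.424], [-1.0, -0.0031, 0.004, -0.0099], [-0.0039, -0.0259, -0.9997, 1.4007], [0.0, 0.0, 0.0, 1.0]]
```

View pics/top0.png

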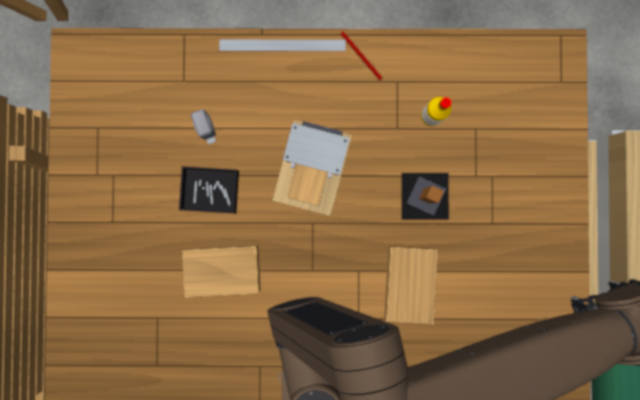

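View pics/side0.png

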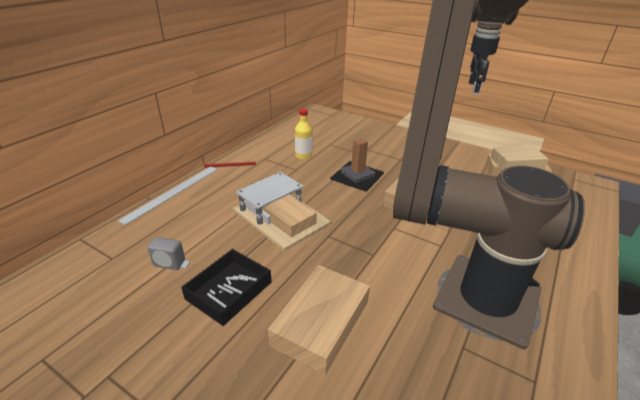

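The top view shows the jig: plate near (317,150), offcut near (308,185), mouth towards the lower left. The tamper is on the black pad near (425,196), the tray near (210,190), the bottle near (437,110) and the tape near (203,125). The side view shows the same things, with nothing blocking the plate. Next I'll take enlarged crops and colour masks.

```bash
cat > h.py <<'E'
import numpy as np,cv2
from plant import r
def ray(c,u,v,z):
    T=c["cam_to_world"]; d=T[:3,:3]@np.array([(u-c["cx"])/c["fx"],(v-c["cy"])/c["fy"],1]); o=T[:3,3]
    return o+d*(z-o[2])/d[2]
def proj(c,p):
    T=c["cam_to_world"]; q=T[:3,:3].T@(np.asarray(p)-T[:3,3]); return np.array([c["fx"]*q[0]/q[2]+c["cx"],c["fy"]*q[1]/q[2]+c["cy"]])
E
python3 - <<'E'
from h import *
t=r.read_camera("top")["image"]; s=r.read_camera("side")["image"]
a=cv2.resize(t[110:225,260:360],None,fx=5,fy=5,interpolation=cv2.INTER_CUBIC)
b=cv2.resize(t[165:225,395:455],None,fx=5,fy=5,interpolation=cv2.INTER_CUBIC)
b=np.pad(b,((0,275),(0,0),(0,0)))
cv2.imwrite("pics/c1.png",np.hstack([a,b])[:,:,::-1])
cv2.imwrite("pics/c2.png",cv2.resize(s[120:250,225:385],None,fx=5,fy=4.6,interpolation=cv2.INTER_CUBIC)[:,:,::-1])
for p in[(317,150),(308,185),(285,195),(425,185),(420,200),(433,193),(405,178)]: print(p,t[p[1],p[0]],cv2.cvtColor(t[p[1]:p[1]+1,p[0]:p[0]+1],cv2.COLOR_RGB2HSV)[0,0])
E
```

```text
(317, 150) [174 181 188] [105  19 188]
(308, 185) [208 163 104] [ 17 128 208]
(285, 195) [202 171 121] [ 19 102 202]
(425, 185) [78 78 85] [120  21  85]
(420, 200) [76 70 73] [165  20  76]
(433, 193) [149  98  49] [ 15 171 149]
(405, 178) [28 29 29] [90  9 29]
```

View pics/c1.png

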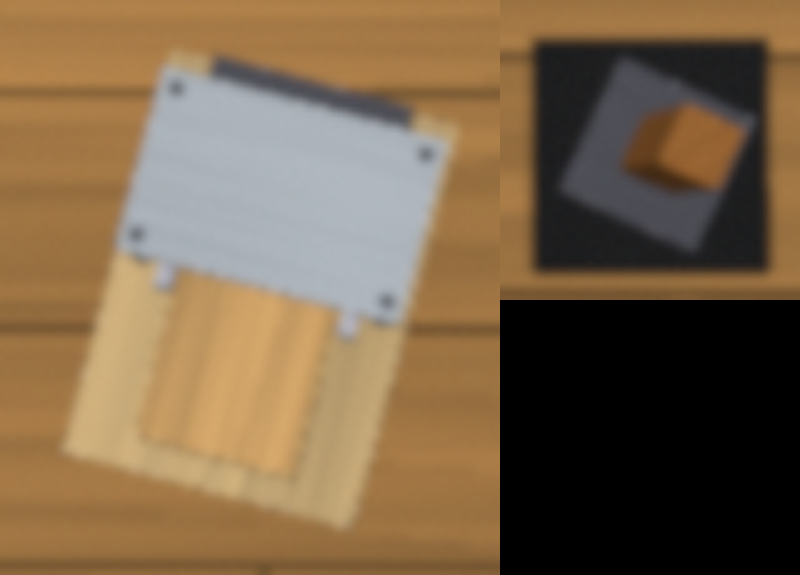

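View pics/c2.png

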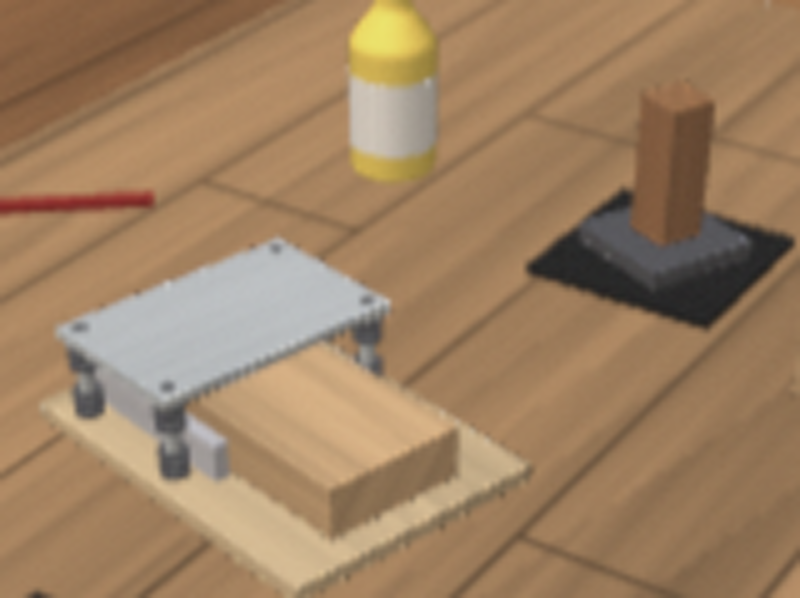

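The crops show: plate corners at crop px (165,65), (455,135), (398,322), (120,250); base near corners (65,452), (348,528); offcut near-end corners (140,440), (297,480). The tamper's foot and handle are turned about 25° on the pad. Now I'll turn these into positions using masks.

```bash
cat > m.py <<'E'
from h import *
def quad(c,mask,z,box,k=4):
    x0,y0,x1,y1=box; m=np.zeros_like(mask); m[y0:y1,x0:x1]=mask[y0:y1,x0:x1]
    n=max(cv2.findContours(m,cv2.RETR_EXTERNAL,cv2.CHAIN_APPROX_NONE)[0],key=cv2.contourArea)
    n=cv2.convexHull(n).reshape(-1,2)
    P=np.array([ray(c,u,v,z)[:2] for u,v in n])
    (cx,cy),(w,h),a=cv2.minAreaRect((P*1000).astype(np.float32))
    return np.round([cx,cy,w,h,a],1)
E
python3 - <<'E'
from m import *
c=r.read_camera("top"); t=c["image"]; H=cv2.cvtColor(t,cv2.COLOR_RGB2HSV); h,s,v=cv2.split(H)
u8=lambda b:(b*255).astype(np.uint8)
print("plate",quad(c,u8((s<50)&(v>140)),.075,(270,115,355,176)))
print("rest",quad(c,u8(v<60),.010,(395,165,455,225)))
print("foot",quad(c,u8((v>55)&(v<105)&(s<60)),.024,(404,175,447,218)))
print("handle",quad(c,u8((v>125)&(s>120)),.130,(420,180,447,205)))
cr=lambda x,y,z,ox=260,oy=110:ray(c,(x+.5)/5-.5+ox,(y+.5)/5-.5+oy,z)[:2].round(4)
P=[cr(165,65,.075),cr(455,135,.075),cr(398,322,.075),cr(120,250,.075)]
print("plate hand",P,np.mean(P,0),[np.linalg.norm(P[i]-P[(i+1)%4]).round(4) for i in range(4)])
B=[cr(65,452,.012),cr(348,528,.012)]; print("base near",B,np.mean(B,0),np.linalg.norm(B[0]-B[1]))
O=[cr(140,440,.05),cr(297,480,.05)]; print("off near",O,np.mean(O,0),np.linalg.norm(O[0]-O[1]))
F=[cr(x-500,y,.024,395,165) for x,y in[(622,55),(757,118),(695,252),(558,190)]];print("foot",F,np.mean(F,0),np.degrees(np.arctan2(*(F[1]-F[0])[::-1])),np.linalg.norm(F[0]-F[1]),np.linalg.norm(F[2]-F[1]))
K=[cr(x-500,y,.13,395,165) for x,y in[(685,100),(748,122),(722,190),(658,165)]];print("hand",K,np.mean(K,0),np.degrees(np.arctan2(*(K[1]-K[0])[::-1])))
for q,w in (("plate axis x",P[0]+P[1]-P[2]-P[3]),("plate -y",P[1]+P[2]-P[0]-P[3]),("base -y",B[1]-B[0]),("off -y",O[1]-O[0])): print(q,np.degrees(np.arctan2(w[1],w[0])))
# side cross-check
c2=r.read_camera("side"); cs=lambda x,y,z:ray(c2,(x+.5)/5-.5+225,(y+.5)/4.6-.5+120,z)[:2].round(4)
S=[cs(58,332,.075),cs(278,240,.075),cs(390,303,.075),cs(168,403,.075)];print("side plate",S,np.mean(S,0))
print("side off near", cs(330,488,.05),cs(459,430,.05),"side foot",np.mean([cs(578,232,.024),cs(655,280,.024),cs(750,238,.024)],0)," corners l,r",cs(578,228,.024),cs(752,238,.024))
print("side handle top",cs(641,97,.13),cs(675,110,.13),cs(714,100,.13),cs(680,83,.13))
E
```

```text
plate [594.7   6.1 156.  114.2  75.2]
rest [ 4.799e+02 -2.938e+02  1.209e+02  1.238e+02  2.000e-01]
foot [ 481.  -295.2   83.3   82.5   65.2]
handle [ 481.2 -294.8   31.4   30.4   63.5]
plate hand [array([0.6694, 0.0658]), array([ 0.6328, -0.0868]), array([ 0.5343, -0.057 ]), array([0.5718, 0.089 ])] [0.602075 0.00275 ] [np.float64(0.1569), np.float64(0.1029), np.float64(0.1507), np.float64(0.1003)]
base near [array([0.4675, 0.1233]), array([ 0.4263, -0.0321])] [0.4469 0.0456] 0.16076877806340387
off near [array([0.4729, 0.0797]), array([ 0.4518, -0.0042])] [0.46235 0.03775] 0.08651254244327812
foot [array([ 0.5348, -0.276 ]), array([ 0.5007, -0.3493]), array([ 0.4278, -0.3154]), array([ 0.4612, -0.2411])] [ 0.481125 -0.29545 ] -114.94838861818577 0.08084367631423003 0.08039664172090773
hand [array([ 0.5037, -0.2871]), array([ 0.4928, -0.3186]), array([ 0.4586, -0.3055]), array([ 0.4711, -0.2734])] [ 0.48155 -0.29615] -109.08724450519769
plate axis x -15.124007308310562
plate -y -103.9368736700975
base -y -104.84877246974875
off -y -104.11655709560644
side plate [array([0.6607, 0.071 ]), array([ 0.6247, -0.0789]), array([ 0.5295, -0.0545]), array([0.5669, 0.0933])] [0.59545  0.007725]
side off near [0.4728 0.084 ] [0.447  0.0037] side foot [ 0.46856667 -0.27093333]  corners l,r [ 0.5266 -0.2668] [ 0.4272 -0.3175]
side handle top [ 0.4948 -0.2771] [ 0.4689 -0.2721] [ 0.4558 -0.2984] [ 0.4846 -0.3092]
```

Emit:
carry_out(
  series="0 0 0 0 0 0.107 3; 0 0 0 0 0 0.107 3; 0 0 0 0 0 0.107 3; 0 0 0 0 0 0.107 3; 0 0 0 0 0 0.107 3; 0 0 0 0 0 0.102 3; 0.8 -4 0 0 0 0 3; 0.8 -4 0 0 0 0 3; 0.8 -4 0 0 0 0 3; 0.8 -4 0 0 0 0 3; 0.8 -4 0 0 0 0 3; 0.8 -4 0 0 0 0 3",
)

```text
clock: 1.3
tcp_pos: [0.359, -0.4045, 0.2145]
ee_rot: [3.116, -0.401, 0.0]
ft_force: [1.6, -0.3, -0.3]
finger_gap: 0.03
finger_force: 0.0
```

Emit:
carry_out(
  series="0 -4 0 0 0 0 3; 0 -4 0 0 0 0 3; 0 -4 0 0 0 0 3; 0 -4 0 0 0 0 3; 0 -4 0 0 0 0 3; 0 -4 0 0 0 0 3; 0 -4 0 0 0 0 3; 0 -4 0 0 0 0 3; -0.5 -4 0 0 0 0 3; -1 -4 0 0 0 0 3; -1 -3 0 0 0 0 3; 0 0 0 0 0 0 3",
)

```text
clock: 2.3
tcp_pos: [0.4421, 0.0208, 0.2145]
ee_rot: [-3.115, 0.39, 0.0]
ft_force: [0.7, 0.5, 0.6]
finger_gap: 0.0296
finger_force: 0.0
```

```bash
cat > j.py <<'E'
from h import *
from scipy.spatial.transform import Rotation as Ro
J=np.array([.599,.005]); a=np.radians(-14.6)
def rep():
    s=r.state(); R=Ro.from_rotvec(s["ee_rot"]).as_matrix(); d=s["tcp_pos"][:2]-J
    print("t",round(s["clock"],2),"jig mm",(1000*np.array([d@[np.cos(a),np.sin(a)],d@[-np.sin(a),np.cos(a)]])).round(1),"z",(1000*s["tcp_pos"][2]).round(1),"world",s["tcp_pos"].round(4),"yaw",np.degrees(np.arctan2(R[1,0],R[0,0])).round(2),"zdir",R[:,2].round(4),"F",s["ft_force"].round(1),"M",s["moment"].round(2),"gap",round(s["finger_gap"]*1000,1),"gf",round(s["finger_force"],1))
if __name__=="__main__": rep()
E
python3 j.py
```

```text
t 2.3 jig mm [-155.8  -24.2] z 214.5 world [0.4421 0.0208 0.2145] yaw -14.27 zdir [ 0.      0.0021 -1.    ] F [0.7 0.5 0.6] M [-0.    0.02  0.01] gap 29.6 gf 0.0
```

Emit:
carry_out(
  series="-0.8 -2.1 0 0 0 0.006 3; 0 0 3 0 0 0 3; 0 0 4 0 0 0 3; 0 0 4 0 0 0 3; 0 0 3 0 0 0 3; 0 0 1.5 0 0 0 3; 0 0 0 0 0 0 3; 0 0 0 0 0 0 3",
)

```text
clock: 2.97
tcp_pos: [0.4401, 0.0381, 0.059]
ee_rot: [3.115, -0.41, -0.003]
ft_force: [0.2, 0.3, 0.3]
finger_gap: 0.03
finger_force: 0.0
```

Run:
```python
from j import *
rep()
t=r.read_camera("top")["image"]; s=r.read_camera("side")["image"]
a=cv2.resize(t[110:230,260:360],None,fx=4,fy=4,interpolation=cv2.INTER_CUBIC)
b=cv2.resize(s[120:280,225:325+60],None,fx=2.5,fy=3,interpolation=cv2.INTER_CUBIC)
cv2.imwrite("pics/d1.png",np.hstack([a,b[:480]])[:,:,::-1])
```

```text
t 2.97 jig mm [-162.1   -8.1] z 59.0 world [0.4401 0.0381 0.059 ] yaw -14.99 zdir [-1.8e-03  1.0e-04 -1.0e+00] F [0.2 0.3 0.3] M [-0.01 -0.02  0.02] gap 30.0 gf 0.0
```

View pics/d1.png

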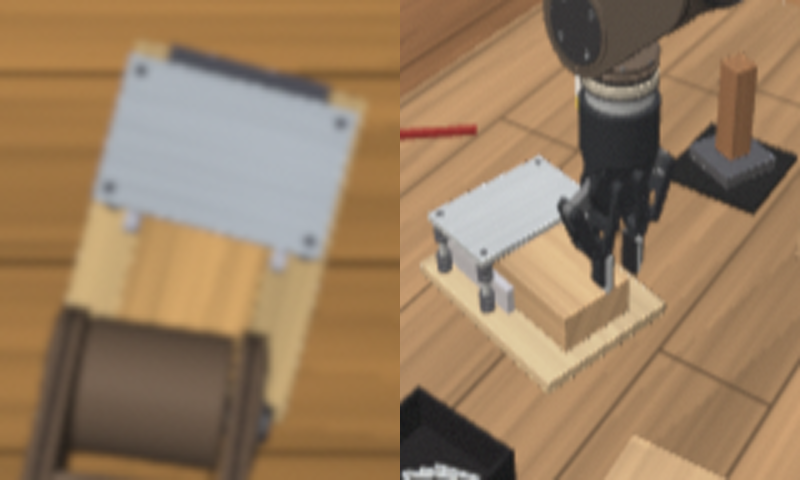

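The top view shows the wrist covering the mouth, with the plate and rails unmoved. In the side view the two fingertips, at about (607,288) and (640,272), sit close to the offcut's near top edge, which runs (565,318) to (628,283). I'll project known points to check the gap before going lower.

Run:
```python
from j import *
c=r.read_camera("side"); ex=np.array([np.cos(a),np.sin(a)]); ey=np.array([-np.sin(a),np.cos(a)])
f=lambda x,y,z:(lambda q:((q[0]-225)*2.5+400,(q[1]-120)*3))(proj(c,np.r_[J+x/1e3*ex+y/1e3*ey,z/1e3]))
for n,p in dict(tipL_front=(-151,7+14,45),tipL_back=(-173,7,45),tipLin=(-162,7,45),tipRin=(-162,-23,45),tipRout=(-162,-37,45),offL=(-141,42,50),offR=(-141,-47,50)).items(): print(n,np.round(f(*p)))
```

```text
tipL_front [588. 315.]
tipL_back [612. 320.]
tipLin [605. 314.]
tipRin [627. 300.]
tipRout [637. 293.]
offL [565. 315.]
offR [630. 273.]
```

Run:
```python
from j import *
s=r.read_camera("side")["image"]
cv2.imwrite("pics/d2.png",cv2.resize(s[165:245,275:375],None,fx=7,fy=7,interpolation=cv2.INTER_CUBIC)[:,:,::-1])
```

```text
(no output)
```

View pics/d2.png

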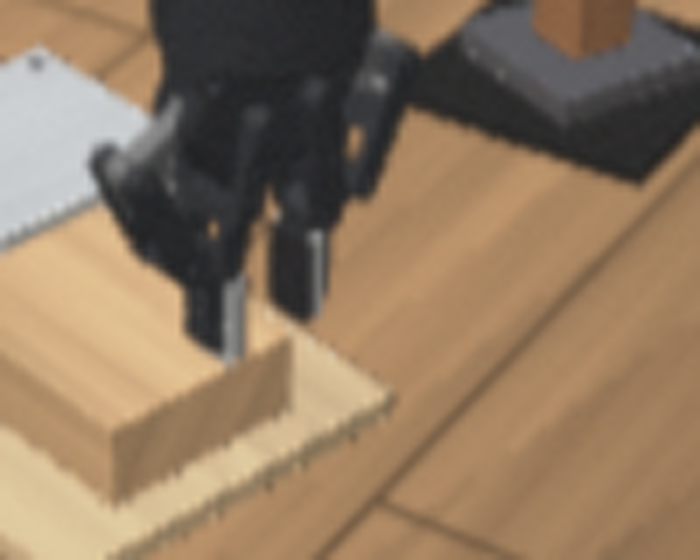

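The zoom shows the near fingertip's end at crop (230,360), just above the offcut's end edge, and the other at (310,318). I'll cast rays to see what height that implies.

Run:
```python
from j import *
rep(); c=r.read_camera("side"); ex=np.array([np.cos(a),np.sin(a)]); ey=np.array([-np.sin(a),np.cos(a)])
P=lambda x,y:((x+.5)/7-.5+275,(y+.5)/7-.5+165)
for z in(.045,.052,.06,.07):
  for n,q in(("A",(225,360)),("B",(308,320)),):
    d=ray(c,*P(*q),z)[:2]-J; print(z,n,(1000*np.array([d@ex,d@ey])).round(1))
for n,q,z in(("offL",(113,432),.05),("offR",(292,345),.05),("offLbot",(115,503),.012),("baseR",(395,400),.012),("plateR",(150,130),.075)):
    d=ray(c,*P(*q),z)[:2]-J; print(n,(1000*np.array([d@ex,d@ey])).round(1))
```

```text
t 3.17 jig mm [-160.    -7.5] z 61.5 world [0.4422 0.0381 0.0615] yaw -14.97 zdir [ 4.2e-03 -7.0e-04 -1.0e+00] F [-0.4  0.2  0.4] M [ 0.01 -0.06  0.02] gap 30.0 gf 0.0
0.045 A [-134.4  -16.7]
0.045 B [-136.8  -57. ]
0.052 A [-141.1  -10.5]
0.052 B [-143.6  -50.4]
0.06 A [-148.9   -3.5]
0.06 B [-151.3  -42.9]
0.07 A [-158.6    5.2]
0.07 B [-160.9  -33.5]
offL [-144.    45.9]
offR [-149.   -37.1]
offLbot [-139.7   42.3]
baseR [-165.1  -77.5]
plateR [-31.  -69.2]
```

Emit:
carry_out(
  series="-0.4 -0.4 0 0 0 0 3; 0 0 0.7 0 0 0 3; 0 0 0.6 0 0 0 3; 0 0 0.6 0 0 0 3; 0 0 0 0 0 0 3; 0 0 0 0 0 0 3",
)

```text
clock: 3.72
tcp_pos: [0.4369, 0.0435, 0.0396]
ee_rot: [3.115, -0.409, -0.003]
ft_force: [-0.3, 0.1, -0.6]
finger_gap: 0.0301
finger_force: 0.0
```

Run:
```python
from j import *
rep()
s=r.read_camera("side")["image"]
cv2.imwrite("pics/d3.png",cv2.resize(s[165:245,275:375],None,fx=7,fy=7,interpolation=cv2.INTER_CUBIC)[:,:,::-1])
rep()
```

```text
t 3.72 jig mm [-166.5   -3.6] z 39.6 world [0.4369 0.0435 0.0396] yaw -14.96 zdir [-2.e-03  2.e-04 -1.e+00] F [-0.3  0.1 -0.6] M [0.04 0.06 0.02] gap 30.1 gf 0.0
t 3.77 jig mm [-166.1   -3.6] z 40.0 world [0.4373 0.0434 0.04  ] yaw -14.96 zdir [-1.e-03  1.e-04 -1.e+00] F [-0.8 -0.8 -0.3] M [ 0.01  0.02 -0.02] gap 29.9 gf 0.0
```

View pics/d3.png

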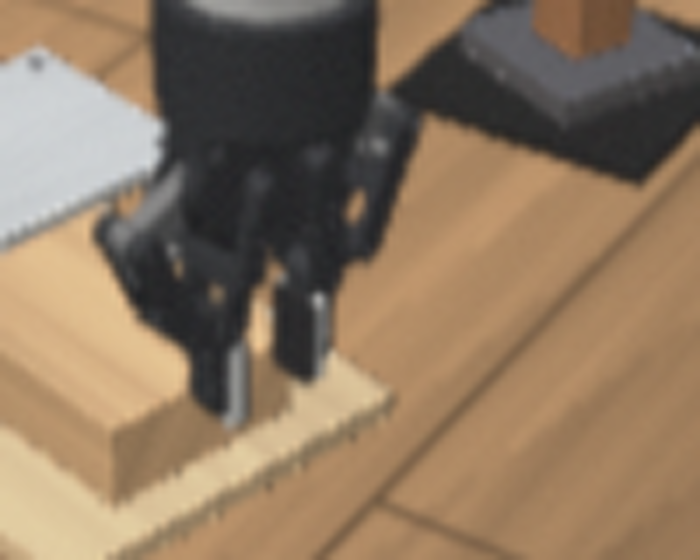

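The fingers now hang just outside the near end face and cover its middle (tips at crop (230,420) and (310,378)). The push can start.

Emit:
carry_out(
  series="0.6 0 0 0 0 0 3; 0.6 0 0 0 0 0 3; 0.5 0 0 0 0 0 3; 0.5 0 0 0 0 0 3; 0.5 0 0 0 0 0 3; 0.5 0 0 0 0 0 3; 0.5 0 0 0 0 0 3; 0.5 0 0 0 0 0 3; 0.4 0 0 0 0 0 3; 0.3 0 0 0 0 0 3; 0.3 0 0 0 0 0 3; 0 0 0 0 0 0 3",
)

```text
clock: 4.77
tcp_pos: [0.4884, 0.0298, 0.0405]
ee_rot: [3.115, -0.409, 0.001]
ft_force: [0.4, -0.3, 0.0]
finger_gap: 0.0301
finger_force: 0.0
```

```bash
python3 j.py
```

```text
t 4.77 jig mm [-113.2   -3.9] z 40.5 world [0.4884 0.0298 0.0405] yaw -14.97 zdir [ 4.e-04 -1.e-04 -1.e+00] F [ 0.4 -0.3  0. ] M [-0.01  0.03 -0.01] gap 30.1 gf 0.0
```

Emit:
carry_out(
  series="0.3 0 0 0 0 0 3; 0.3 0 0 0 0 0 3; 0.2 0 0 0 0 0 3; 0.1 0 0 0 0 0 3; 0 0 0 0 0 0 3",
)

```text
clock: 5.18
tcp_pos: [0.4969, 0.0275, 0.0405]
ee_rot: [3.115, -0.409, 0.0]
ft_force: [0.0, 0.2, 0.2]
finger_gap: 0.03
finger_force: 0.0
```

Emit:
carry_out(
  series="0.1 0 0 0 0 0 3; 0.1 0 0 0 0 0 3; 0 0 0 0 0 0 3",
)

```text
clock: 5.43
tcp_pos: [0.4986, 0.027, 0.0405]
ee_rot: [3.115, -0.409, 0.0]
ft_force: [-0.3, -0.2, -0.1]
finger_gap: 0.0301
finger_force: 0.0
```

Emit:
carry_out(
  series="0.1 0 0 0 0 0 3; 0.1 0 0 0 0 0 3; 0 0 0 0 0 0 3",
)

```text
clock: 5.68
tcp_pos: [0.5006, 0.0265, 0.0405]
ee_rot: [3.115, -0.409, 0.0]
ft_force: [0.4, -0.9, 0.6]
finger_gap: 0.0297
finger_force: 0.0
```

Emit:
carry_out(
  series="0.1 0 0 0 0 0 3; 0.1 0 0 0 0 0 3; 0 0 0 0 0 0 3",
)

```text
clock: 5.93
tcp_pos: [0.5026, 0.026, 0.0405]
ee_rot: [-3.115, 0.409, -0.0]
ft_force: [0.0, -0.1, -0.1]
finger_gap: 0.0299
finger_force: 0.0
```

Emit:
carry_out(
  series="0.1 0 0 0 0 0 3; 0.1 0 0 0 0 0 3; 0 0 0 0 0 0 3",
)

```text
clock: 6.18
tcp_pos: [0.5045, 0.0255, 0.0405]
ee_rot: [-3.115, 0.409, -0.0]
ft_force: [0.2, 0.1, -0.4]
finger_gap: 0.0299
finger_force: 0.0
```

Emit:
carry_out(
  series="0.1 0 0 0 0 0 3; 0.1 0 0 0 0 0 3; 0 0 0 0 0 0 3",
)

```text
clock: 6.43
tcp_pos: [0.5065, 0.025, 0.0405]
ee_rot: [3.115, -0.409, 0.001]
ft_force: [0.1, 0.2, 0.5]
finger_gap: 0.0298
finger_force: 0.0
```

Emit:
carry_out(
  series="0.1 0 0 0 0 0 3; 0.1 0 0 0 0 0 3; 0 0 0 0 0 0 3",
)

```text
clock: 6.68
tcp_pos: [0.5084, 0.0245, 0.0405]
ee_rot: [-3.115, 0.409, -0.0]
ft_force: [-0.6, -0.3, -0.6]
finger_gap: 0.0299
finger_force: 0.0
```

Run:
```python
from j import *
rep()
s=r.read_camera("side")["image"]
cv2.imwrite("pics/d4.png",cv2.resize(s[165:245,265:365],None,fx=7,fy=7,interpolation=cv2.INTER_CUBIC)[:,:,::-1])
```

```text
t 6.68 jig mm [-92.6  -4. ] z 40.5 world [0.5084 0.0245 0.0405] yaw -14.97 zdir [ 3.e-04 -0.e+00 -1.e+00] F [-0.6 -0.3 -0.6] M [-0.   -0.01 -0.05] gap 29.9 gf 0.0
```

View pics/d4.png

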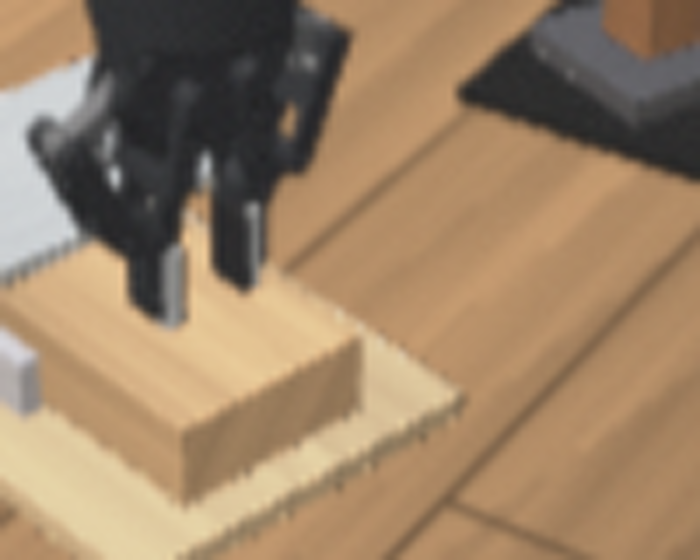

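The fingers slid above the offcut, which has not moved (near corner still at crop (182,430)). So the tips are over 50 mm up, well above what the reported TCP implies. I'll estimate the offset.

Run:
```python
from j import *
rep(); c=r.read_camera("side"); t=r.read_camera("top"); ex=np.array([np.cos(a),np.sin(a)]); ey=np.array([-np.sin(a),np.cos(a)])
P=lambda x,y:((x+.5)/7-.5+265,(y+.5)/7-.5+165)
for z in(.05,.055,.06,.065,.07,.075):
  print(z,[(1000*np.array([d@ex,d@ey])).round(1).tolist() for d in[ray(c,*P(*q),z)[:2]-J for q in((172,325),(245,290))]])
print(r.state()["q"])
cv2.imwrite("pics/e1.png",cv2.resize(t["image"][90:290,240:440],None,fx=3,fy=3)[:,:,::-1])
```

```text
t 6.73 jig mm [-92.7  -4. ] z 40.4 world [0.5083 0.0245 0.0404] yaw -14.97 zdir [ 1.e-04  0.e+00 -1.e+00] F [-0.2 -0.6  0.2] M [-0.01  0.   -0.02] gap 30.3 gf 0.0
0.05 [[-92.2, 7.7], [-93.6, -27.5]]
0.055 [[-97.4, 11.9], [-98.8, -23.0]]
0.06 [[-102.7, 16.2], [-104.0, -18.5]]
0.065 [[-107.9, 20.4], [-109.2, -14.0]]
0.07 [[-113.1, 24.6], [-114.4, -9.5]]
0.075 [[-118.3, 28.8], [-119.7, -5.0]]
[-1.51473477e-01  1.42999935e-01  2.09895982e+00  4.29638786e-06
  8.99701272e-01  1.68053052e+00]
```

View pics/e1.png

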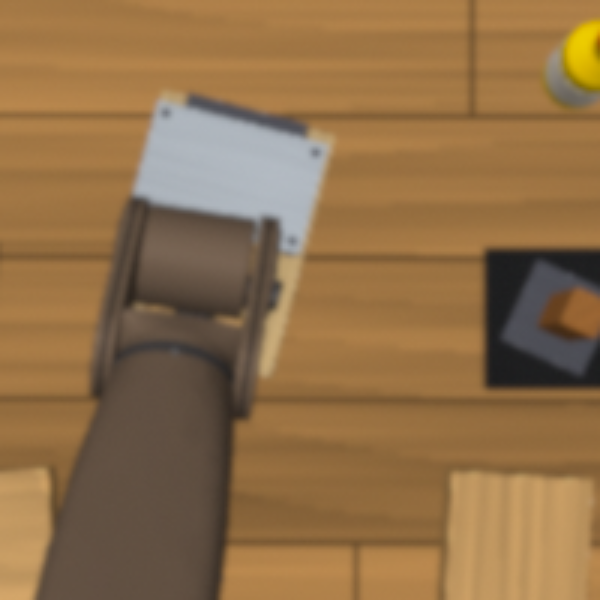

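Emit:
carry_out(
  series="0 0 0.1 0 0 0 3; 0 0 0.1 0 0 0 3; 0 0 0 0 0 0 3",
)

```text
clock: 7.08
tcp_pos: [0.5079, 0.0246, 0.0381]
ee_rot: [-3.115, 0.409, 0.001]
ft_force: [0.1, 0.2, -0.8]
finger_gap: 0.0299
finger_force: 0.0
```

Emit:
carry_out(
  series="0 0 0.1 0 0 0 3; 0 0 0.1 0 0 0 3; 0 0 0 0 0 0 3",
)

```text
clock: 7.33
tcp_pos: [0.508, 0.0245, 0.0362]
ee_rot: [-3.115, 0.409, 0.001]
ft_force: [0.3, 0.1, -0.1]
finger_gap: 0.0302
finger_force: 0.0
```

Emit:
carry_out(
  series="0 0 0.1 0 0 0 3; 0 0 0.1 0 0 0 3; 0 0 0 0 0 0 3",
)

```text
clock: 7.58
tcp_pos: [0.508, 0.0245, 0.0342]
ee_rot: [-3.115, 0.409, 0.001]
ft_force: [-0.6, 0.3, -0.0]
finger_gap: 0.0301
finger_force: 0.0
```

Emit:
carry_out(
  series="0 0 0.1 0 0 0 3; 0 0 0.1 0 0 0 3; 0 0 0.1 0 0 0 3; 0 0 0 0 0 0 3",
)

```text
clock: 7.92
tcp_pos: [0.5083, 0.0245, 0.0327]
ee_rot: [3.115, -0.409, -0.002]
ft_force: [-4.1, 0.4, 7.4]
finger_gap: 0.03
finger_force: 3.9
```

Emit:
carry_out(
  series="0 0 0.1 0 0 0 3; 0 0 0.1 0 0 0 3; 0 0 0.1 0 0 0 3; 0 0 0 0 0 0 3",
)

```text
clock: 8.25
tcp_pos: [0.5083, 0.0245, 0.0326]
ee_rot: [3.115, -0.408, -0.006]
ft_force: [-11.9, 0.8, 27.0]
finger_gap: 0.0297
finger_force: 12.9
```

Run:
```python
from j import *
rep(); c=r.read_camera("side"); g=c["image"][165:245,265:365]
# dark finger bottom rows per column
d=(g.max(2)<75)
for x in range(15,42): 
    k=np.where(d[:,x])[0]; print(x+265,k.max()+165 if len(k) else None,end="; ")
```

```text
t 8.25 jig mm [-92.7  -4. ] z 32.6 world [0.5083 0.0245 0.0326] yaw -14.93 zdir [-3.8e-03  1.0e-04 -1.0e+00] F [-11.9   0.8  27. ] M [ 0.16  2.07 -0.02] gap 29.7 gf 12.9
280 201; 281 202; 282 203; 283 204; 284 210; 285 210; 286 211; 287 212; 288 203; 289 202; 290 198; 291 194; 292 193; 293 188; 294 188; 295 191; 296 205; 297 206; 298 207; 299 207; 300 207; 301 195; 302 196; 303 195; 304 192; 305 191; 306 191;
```

Emit:
carry_out(
  series="0 0 -1 0 0 0 3; 0 0 -1 0 0 0 3; -2.5 0 0 0 0 0 3; -2.5 0 0 0 0 0 3; -2.5 0 0 0 0 0 3; 0 0 0 0 0 0 3; 0 0 1 0 0 0 3; 0 0 1 0 0 0 3; 0 0 0 0 0 0 3",
)

```text
clock: 9.05
tcp_pos: [0.4351, 0.0438, 0.0265]
ee_rot: [3.115, -0.41, -0.005]
ft_force: [-0.8, -0.2, -0.7]
finger_gap: 0.03
finger_force: 0.0
```

Run:
```python
from j import *
rep()
c=r.read_camera("side"); g=c["image"][165:245,265:365]; s=c["image"]
cv2.imwrite("pics/f1.png",cv2.resize(s[165:245,275:375],None,fx=7,fy=7,interpolation=cv2.INTER_CUBIC)[:,:,::-1])
d=(s.max(2)<75)
for x in range(295,325): 
    k=np.where(d[165:245,x])[0]; print(x,k.max()+165 if len(k) else None,end="; ")
```

```text
t 9.05 jig mm [-168.4   -3.8] z 26.5 world [0.4351 0.0438 0.0265] yaw -14.99 zdir [-2.9e-03  4.0e-04 -1.0e+00] F [-0.8 -0.2 -0.7] M [ 0.04 -0.01 -0.02] gap 30.0 gf 0.0
295 213; 296 214; 297 215; 298 216; 299 216; 300 217; 301 218; 302 219; 303 225; 304 226; 305 227; 306 227; 307 227; 308 218; 309 217; 310 216; 311 210; 312 209; 313 207; 314 205; 315 220; 316 221; 317 222; 318 222; 319 222; 320 216; 321 210; 322 211; 323 209; 324 207;
```

Emit:
carry_out(
  series="0 0 0.5 0 0 0 3; 0 0 0.5 0 0 0 3; 0 0 0.4 0 0 0 3; 0 0 0 0 0 0 3",
)

```text
clock: 9.43
tcp_pos: [0.4351, 0.0439, 0.0133]
ee_rot: [-3.115, 0.409, 0.003]
ft_force: [-0.4, -1.2, -0.7]
finger_gap: 0.0298
finger_force: 0.0
```

Emit:
carry_out(
  series="0.5 0 0 0 0 0 3; 0.5 0 0 0 0 0 3; 0.5 0 0 0 0 0 3; 0.4 0 0 0 0 0 3; 0.4 0 0 0 0 0 3; 0.4 0 0 0 0 0 3; 0.4 0 0 0 0 0 3; 0.4 0 0 0 0 0 3; 0 0 0 0 0 0 3",
)

```text
clock: 10.18
tcp_pos: [0.4708, 0.0345, 0.0146]
ee_rot: [3.115, -0.409, 0.003]
ft_force: [-0.3, -0.9, -0.2]
finger_gap: 0.0303
finger_force: 0.0
```

Run:
```python
from j import *
rep()
c=r.read_camera("side"); s=c["image"]
cv2.imwrite("pics/f2.png",cv2.resize(s[165:245,265:365],None,fx=7,fy=7,interpolation=cv2.INTER_CUBIC)[:,:,::-1])
a0=cv2.imread("pics/d3.png"); 
# offcut/near-left-corner: print row profile along a column band: brightness along jig-side line
g=cv2.cvtColor(s,cv2.COLOR_RGB2GRAY)
for y in(222,226,230,234): print(y,g[y,270:325].tolist())
```

```text
t 10.18 jig mm [-131.5   -3.8] z 14.6 world [0.4708 0.0345 0.0146] yaw -14.97 zdir [ 2.e-03 -4.e-04 -1.e+00] F [-0.3 -0.9 -0.2] M [-0.02  0.   -0.  ] gap 30.3 gf 0.0
222 [144, 176, 170, 154, 155, 156, 158, 158, 160, 161, 158, 154, 154, 154, 164, 174, 166, 154, 135, 129, 123, 119, 120, 83, 60, 49, 46, 59, 107, 140, 126, 95, 126, 129, 124, 125, 151, 175, 184, 185, 193, 197, 197, 196, 193, 194, 194, 196, 197, 196, 194, 193, 193, 193, 196]
226 [203, 202, 204, 207, 204, 190, 173, 163, 155, 155, 157, 159, 158, 162, 162, 158, 133, 124, 123, 120, 124, 129, 132, 132, 127, 124, 114, 128, 155, 150, 149, 182, 201, 205, 210, 211, 211, 206, 200, 196, 196, 197, 199, 199, 199, 198, 197, 197, 197, 189, 185, 172, 167, 133, 126]
230 [209, 207, 206, 205, 205, 203, 204, 204, 206, 205, 195, 192, 168, 155, 156, 155, 138, 121, 123, 128, 135, 149, 146, 183, 182, 199, 203, 204, 206, 209, 209, 205, 201, 199, 198, 201, 203, 205, 208, 210, 210, 209, 202, 192, 172, 167, 142, 134, 122, 131, 140, 145, 149, 149, 147]
234 [210, 211, 212, 212, 211, 208, 207, 207, 205, 204, 204, 203, 205, 207, 209, 208, 202, 206, 205, 202, 200, 199, 201, 200, 201, 202, 203, 204, 204, 204, 204, 205, 205, 207, 208, 207, 197, 176, 172, 150, 140, 134, 135, 116, 143, 148, 149, 148, 144, 143, 145, 147, 148, 148, 146]
```

The near corner has moved from column 291 to 286, so the offcut is now being pushed.

Emit:
carry_out(
  series="0.4 0 0 0 0 0 3; 0.4 0 0 0 0 0 3; 0.4 0 0 0 0 0 3; 0.4 0 0 0 0 0 3; 0.4 0 0 0 0 0 3; 0.4 0 0 0 0 0 3; 0.3 0 0 0 0 0 3; 0.2 0 0 0 0 0 3; 0 0 0 0 0 0 3",
)

```text
clock: 10.98
tcp_pos: [0.4983, 0.0271, 0.0146]
ee_rot: [3.115, -0.409, 0.002]
ft_force: [0.5, 0.3, 0.3]
finger_gap: 0.0303
finger_force: 0.0
```

Emit:
carry_out(
  series="0.2 0 0 0 0 0 3; 0.2 0 0 0 0 0 3; 0 0 0 0 0 0 3",
)

```text
clock: 11.23
tcp_pos: [0.5018, 0.0262, 0.0146]
ee_rot: [3.115, -0.409, 0.001]
ft_force: [-1.1, 0.3, 1.5]
finger_gap: 0.0302
finger_force: 0.4
```

Emit:
carry_out(
  series="0.1 0 0 0 0 0 3; 0.1 0 0 0 0 0 3; 0.1 0 0 0 0 0 3; 0 0 0 0 0 0 3",
)

```text
clock: 11.57
tcp_pos: [0.5019, 0.0262, 0.0141]
ee_rot: [-3.114, 0.409, 0.011]
ft_force: [-8.7, 1.2, 7.0]
finger_gap: 0.0302
finger_force: 4.1
```

Emit:
carry_out(
  series="0.1 0 0 0 0 0 3; 0.1 0 0 0 0 0 3; 0.1 0 0 0 0 0 3; 0 0 0 0 0 0 3",
)

```text
clock: 11.9
tcp_pos: [0.5017, 0.0262, 0.0135]
ee_rot: [-3.114, 0.408, 0.024]
ft_force: [-15.0, 4.7, 11.4]
finger_gap: 0.03
finger_force: 7.7
```

It stopped at a reported jig x of -99.4, where the near end should sit at -90. I'll back off, lift clear and check from the top camera.

Emit:
carry_out(
  series="-0.8 0 0 0 0 0 3; -1.5 0 0 0 0 0 3; -2 0 0 0 0 0 3; 0 0 -4 0 0 0 3; 0 4 -4 0 0 0 3; 0 4 -4 0 0 0 4; 0 4 -4 0 0 0 6; 0 4 -4 0 0 0 8.5; 0 4 0 0 0 0 8.5; 0 4 0 0 0 0 8.5; 0 4 0 0 0 0 8.5; 0 4 0 0 0 0 8.5",
)

```text
clock: 12.9
tcp_pos: [0.3937, -0.235, 0.1733]
ee_rot: [3.112, -0.409, 0.006]
ft_force: [0.5, -0.2, 0.4]
finger_gap: 0.0853
finger_force: 0.0
```

Run:
```python
from j import *
rep()
c=r.read_camera("top");s=r.read_camera("side");t=c["image"]
a_=cv2.resize(t[110:225,260:360],None,fx=4,fy=4,interpolation=cv2.INTER_CUBIC)
b=cv2.resize(s["image"][165:280,250:350],None,fx=4,fy=4,interpolation=cv2.INTER_CUBIC)
cv2.imwrite("pics/g1.png",np.hstack([a_,b])[:,:,::-1])
ex=np.array([np.cos(a),np.sin(a)]); ey=np.array([-np.sin(a),np.cos(a)])
# profile along jig x at y=-20,0,20 at z=.05, top
L=cv2.cvtColor(t,cv2.COLOR_RGB2LAB).astype(np.float32)
xs=np.arange(-125,-55,3)
for y in(-25,-4,15,30):
    P=np.array([proj(c,np.r_[J+x/1e3*ex+y/1e3*ey,.05]) for x in xs],np.float32)
    for ch in(2,): print(y,cv2.remap(L[:,:,ch],P[:,0],P[:,1],cv2.INTER_LINEAR).ravel().round().astype(int).tolist())
```

```text
t 12.9 jig mm [-138.1 -284. ] z 173.3 world [ 0.3937 -0.235   0.1733] yaw -14.97 zdir [ 0.0034 -0.0032 -1.    ] F [ 0.5 -0.2  0.4] M [-0.01 -0.05  0.  ] gap 85.3 gf 0.0
-25 [156, 156, 156, 157, 156, 156, 156, 156, 156, 156, 156, 156, 158, 163, 164, 165, 165, 165, 165, 165, 165, 165, 164, 164]
-4 [156, 157, 157, 157, 157, 157, 157, 156, 157, 156, 156, 156, 158, 162, 165, 165, 165, 165, 165, 165, 165, 165, 165, 165]
15 [158, 158, 158, 157, 158, 158, 157, 157, 157, 157, 157, 157, 157, 160, 163, 164, 164, 164, 164, 164, 164, 164, 164, 164]
30 [157, 157, 157, 157, 157, 157, 157, 157, 157, 157, 156, 156, 157, 160, 163, 164, 164, 164, 164, 164, 164, 163, 164, 163]
```

The offcut's near edge reads jig x = -87 to -90, so it is home. Next comes the tamper: turn to its yaw, centre over the handle and come down part of the way.

Emit:
carry_out(
  series="0 0 0 0 0 0.086 8.5; 0 0 0 0 0 0.086 8.5; 3.5 0.6 0 0 0 0 8.5; 3.5 0.6 0 0 0 0 8.5; 3.3 0.5 0 0 0 0 8.5; 0 0 0 0 0 0 8.5; 0 0 2 0 0 0 8.5; 0 0 2 0 0 0 8.5; 0 0 0 0 0 0 8.5",
)

```text
clock: 13.75
tcp_pos: [0.4784, -0.2887, 0.1278]
ee_rot: [-3.065, 0.674, 0.01]
ft_force: [-1.1, 0.8, -0.2]
finger_gap: 0.0852
finger_force: 0.0
```

Run:
```python
from j import *
rep(); c=r.read_camera("side"); s=c["image"]
t=np.array([.480,-.294])
for z in(.13,.15,.16,.17): print(z,proj(c,[*t,z]).round(1))
T=r.state()["tcp_pos"]; R=Ro.from_rotvec(r.state()["ee_rot"]).as_matrix()
for h in(-14,17,25): print(h,[proj(c,[*(T[:2]+R[:2,1]*k),T[2]+h/1e3]).round(1).tolist() for k in(.0425,-.0425)])
cv2.imwrite("pics/h1.png",cv2.resize(s[90:190,310:410],None,fx=6,fy=6,interpolation=cv2.INTER_CUBIC)[:,:,::-1])
```

```text
t 13.75 jig mm [ -42.6 -314.7] z 127.8 world [ 0.4784 -0.2887  0.1278] yaw -24.79 zdir [-0.0054  0.0049 -1.    ] F [-1.1  0.8 -0.2] M [ 0.    0.01 -0.03] gap 85.2 gf 0.0
0.13 [359.7 139.9]
0.15 [360.2 133.9]
0.16 [360.5 130.8]
0.17 [360.7 127.8]
-14 [[369.6, 141.4], [347.8, 148.0]]
17 [[370.6, 132.3], [348.4, 138.7]]
25 [[370.9, 129.9], [348.6, 136.3]]
```

View pics/h1.png

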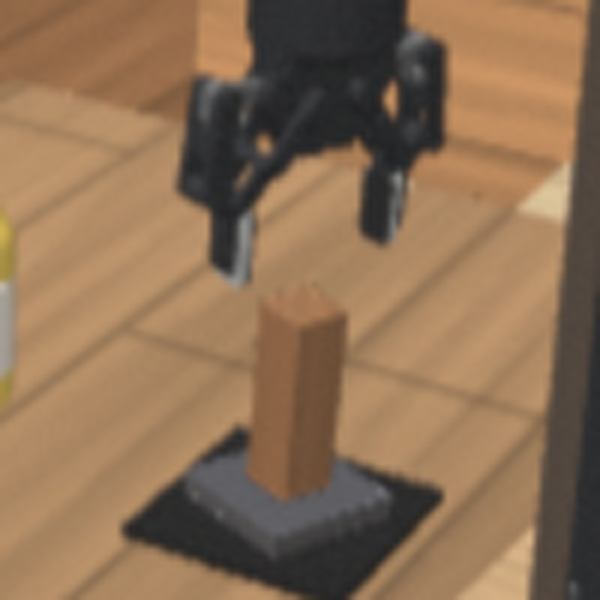

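The open fingers straddle the handle: tips at crop (235,280) and (380,240), handle top at (303,305), with matching direction. The real tips sit about 23 mm above the reported TCP height. I'll use that measured offset from here.

Emit:
carry_out(
  series="0.2 0.3 0 0 0 0 8.5; 0 0 2 0 0 0 8.5; 0 0 2 0 0 0 8.5; 0 0 1 0 0 0 8.5; 0 0 0.5 0 0 0 8.5; 0 0 0.5 0 0 0 8.5; 0 0 0.5 0 0 0 8.5; 0 0 0 0 0 0 8.5; 0 0 0 0 0 0 8.5",
)

```text
clock: 14.55
tcp_pos: [0.4811, -0.2951, 0.0678]
ee_rot: [3.068, -0.675, 0.001]
ft_force: [-0.1, 0.5, 0.8]
finger_gap: 0.085
finger_force: 0.0
```

```bash
python3 j.py
```

```text
t 14.55 jig mm [ -38.5 -320.1] z 67.8 world [ 0.4811 -0.2951  0.0678] yaw -24.82 zdir [ 6.e-04 -5.e-04 -1.e+00] F [-0.1  0.5  0.8] M [ 0.03 -0.   -0.  ] gap 85.0 gf 0.0
```

Emit:
carry_out(
  series="0 0 0.3 0 0 0 8.5; 0 0 0.3 0 0 0 8.5; 0 0 0 0 0 0 5; 0 0 0 0 0 0 4; 0 0 0 0 0 0 3; 0 0 0 0 0 0 2.5; 0 0 0 0 0 0 2.5; 0 0 0 0 0 0 2.5; 0 0 0 0 0 0 2.5; 0 0 0 0 0 0 2.5",
  squeeze=80,
)

```text
clock: 15.38
tcp_pos: [0.4809, -0.2953, 0.0616]
ee_rot: [3.067, -0.675, 0.001]
ft_force: [-0.7, -2.4, 1.9]
finger_gap: 0.0334
finger_force: 80.4
```

```bash
python3 j.py
```

```text
t 15.38 jig mm [ -38.6 -320.4] z 61.6 world [ 0.4809 -0.2953  0.0616] yaw -24.81 zdir [ 2.0e-04 -1.1e-03 -1.0e+00] F [-0.7 -2.4  1.9] M [-0.33  0.14  0.02] gap 33.4 gf 80.4
```

Emit:
carry_out(
  series="0 0 -1 0 0 0 2.5; 0 0 -2 0 0 0 2.5; 0 0 -2.5 0 0 0 2.5; 0 0 -2.5 0 0 0 2.5; 0 0 -1.5 0 0 0 2.5; 0 0 0 0 0 0 2.5",
)

```text
clock: 15.88
tcp_pos: [0.4824, -0.2955, 0.16]
ee_rot: [3.066, -0.675, 0.009]
ft_force: [0.9, -0.7, -4.8]
finger_gap: 0.033
finger_force: 80.4
```

Emit:
carry_out(
  series="-0.1 -1.5 0 0 0 0 2.5; -0.2 -3 0 0 0 0 2.5; -0.2 -3.5 0 0 0 0 2.5; -0.2 -3.5 0 0 0 0 2.5; -0.2 -3.5 0 0 0 0 2.5; -0.2 -3.5 0 0 0 0 2.5; -0.2 -3.5 0 0 0 0 2.5; -0.2 -3.5 0 0 0 0 2.5; -0.1 -3 0 0 0 0 2.5; -0.1 -2.2 0 0 0 0 2.5; 0 -1.5 0 0 0 0 2.5; 0 0 0 0 0 0 2.5",
)

```text
clock: 16.88
tcp_pos: [0.5999, 0.0078, 0.154]
ee_rot: [-3.068, 0.67, 0.006]
ft_force: [0.5, -0.8, -5.1]
finger_gap: 0.0337
finger_force: 81.1
```

Emit:
carry_out(
  series="0 0 0 0 0 -0.045 2.5; 0 0 0 0 0 -0.045 2.5; 0 0 0 0 0 -0.045 2.5; 0 0 0 0 0 -0.043 2.5; 0 0 0 0 0 0 2.5; 0 0 0 0 0 0 2.5",
)

```text
clock: 17.38
tcp_pos: [0.5996, 0.0039, 0.1551]
ee_rot: [3.115, -0.403, -0.004]
ft_force: [0.0, 0.3, -5.4]
finger_gap: 0.0331
finger_force: 81.0
```

```bash
python3 j.py
```

```text
t 17.38 jig mm [ 0.9 -0.9] z 155.1 world [0.5996 0.0039 0.1551] yaw -14.74 zdir [-2.4e-03  2.0e-04 -1.0e+00] F [ 0.   0.3 -5.4] M [-0.01  0.01 -0.01] gap 33.1 gf 81.0
```

Emit:
carry_out(
  series="0.15 0 0.5 0 0 0 2.5; 0 0 0.8 0 0 0 2.5; 0 0 0.7 0 0 0 2.5; 0 0 0.5 0 0 0 2.5; 0 0 0 0 0 0 2.5; 0 0 0 0 0 0 2.5",
)

```text
clock: 17.88
tcp_pos: [0.6014, 0.0043, 0.1302]
ee_rot: [-3.116, 0.4, 0.003]
ft_force: [-0.2, 0.6, -4.6]
finger_gap: 0.0331
finger_force: 81.0
```

Emit:
carry_out(
  series="0 0 0.2 0 0 0 2.5; 0 0 0.2 0 0 0 2.5; 0 0 0.2 0 0 0 2.5; 0 0 0.2 0 0 0 2.5; 0 0 0 0 0 0 2.5",
)

```text
clock: 18.3
tcp_pos: [0.6025, 0.0042, 0.1238]
ee_rot: [-3.116, 0.4, -0.002]
ft_force: [-0.4, -0.0, -1.8]
finger_gap: 0.0333
finger_force: 81.5
```

```bash
python3 j.py
```

```text
t 18.3 jig mm [3.6 0.1] z 123.8 world [0.6025 0.0042 0.1238] yaw -14.62 zdir [ 1.2e-03 -1.0e-04 -1.0e+00] F [-0.4 -0.  -1.8] M [0.05 0.1  0.03] gap 33.3 gf 81.5
```

Emit:
carry_out(
  series="0 0 0.2 0 0 0 2.5; 0 0 0.2 0 0 0 2.5; 0 0 0.2 0 0 0 2.5; 0 0 0.2 0 0 0 2.5; 0 0 0.2 0 0 0 2.5; 0 0 0 0 0 0 2.5",
)

```text
clock: 18.8
tcp_pos: [0.6025, 0.0042, 0.1138]
ee_rot: [-3.116, 0.4, -0.002]
ft_force: [-0.9, 0.6, 4.4]
finger_gap: 0.0333
finger_force: 82.0
```

Emit:
carry_out(
  series="0 0 0.1 0 0 0 2.5; 0 0 0.1 0 0 0 2.5; 0 0 0.1 0 0 0 2.5; 0 0 0 0 0 0 2.5",
)

```text
clock: 19.13
tcp_pos: [0.6026, 0.0042, 0.1112]
ee_rot: [-3.116, 0.4, -0.002]
ft_force: [-2.5, 0.5, 6.7]
finger_gap: 0.0334
finger_force: 82.5
```

```bash
python3 j.py
```

```text
t 19.13 jig mm [3.7 0.1] z 111.2 world [0.6026 0.0042 0.1112] yaw -14.62 zdir [ 1.3e-03 -1.0e-04 -1.0e+00] F [-2.5  0.5  6.7] M [0.2  0.33 0.05] gap 33.4 gf 82.5
```

Emit:
carry_out(
  series="0 0 0.1 0 0 0 2.5; 0 0 0.1 0 0 0 2.5; 0 0 0 0 0 0 2.5",
)

```text
clock: 19.38
tcp_pos: [0.6029, 0.0041, 0.111]
ee_rot: [3.116, -0.4, 0.002]
ft_force: [-3.9, 1.0, 12.8]
finger_gap: 0.0335
finger_force: 83.2
```

Emit:
carry_out(
  series="0 0 0.1 0 0 0 2.5; 0 0 0.1 0 0 0 2.5; 0 0 0 0 0 0 2.5",
)

```text
clock: 19.63
tcp_pos: [0.6031, 0.0041, 0.111]
ee_rot: [3.116, -0.399, 0.002]
ft_force: [-5.7, 1.4, 19.8]
finger_gap: 0.0334
finger_force: 84.0
```

```bash
python3 j.py
```

```text
t 19.63 jig mm [4.2 0.1] z 111.0 world [0.6031 0.0041 0.111 ] yaw -14.61 zdir [ 1.2e-03 -5.0e-04 -1.0e+00] F [-5.7  1.4 19.8] M [0.35 1.69 0.  ] gap 33.4 gf 84.0
```

The plate is on its hard stop: height steady at 111.0 and force rising, with tool tilt near 0.1°. Holding for just over a second, then releasing slowly.

Emit:
carry_out(
  series="0 0 -0.05 0 0 0 2.5; 0 0 0 0 0 0 2.5; 0 0 0 0 0 0 2.5; 0 0 0 0 0 0 2.5; 0 0 0 0 0 0 2.5; 0 0 0 0 0 0 2.5; 0 0 0 0 0 0 2.5; 0 0 0 0 0 0 2.5; 0 0 0 0 0 0 2.5; 0 0 0 0 0 0 2.5; 0 0 0 0 0 0 2.5; 0 0 0 0 0 0 2.5",
)

```text
clock: 20.63
tcp_pos: [0.603, 0.0041, 0.111]
ee_rot: [3.116, -0.399, 0.002]
ft_force: [-5.9, 0.2, 17.1]
finger_gap: 0.033
finger_force: 83.8
```

Run:
```python
from j import *
rep(); c=r.read_camera("side"); s=c["image"]; H=cv2.cvtColor(s,cv2.COLOR_RGB2HSV)
m=((H[:,:,1]<55)&(H[:,:,2]>135)).astype(np.uint8)*255
z=np.zeros_like(m); z[160:215,232:308]=m[160:215,232:308]
n=max(cv2.findContours(z,cv2.RETR_EXTERNAL,cv2.CHAIN_APPROX_NONE)[0],key=cv2.contourArea).reshape(-1,2)
B=np.array([.601,.0045]);ex=np.array([np.cos(a),np.sin(a)]); ey=np.array([-np.sin(a),np.cos(a)])
print("seen extremes L,R,Bot",n[n[:,0].argmin()],n[n[:,0].argmax()],n[n[:,1].argmax()])
for h in(.06,.075): print(h,[proj(c,np.r_[B+x*ex+y*ey,h]).round(1).tolist() for x,y in((.05,.0775),(-.05,.0775),(-.05,-.0775))])
```

```text
t 20.63 jig mm [4.1 0.1] z 111.0 world [0.603  0.0041 0.111 ] yaw -14.61 zdir [ 1.3e-03 -5.0e-04 -1.0e+00] F [-5.9  0.2 17.1] M [ 0.24  1.55 -0.01] gap 33.0 gf 83.8
seen extremes L,R,Bot [237 196] [302 191] [255 214]
0.06 [[235.5, 194.7], [257.3, 211.0], [302.2, 189.0]]
0.075 [[234.9, 190.1], [256.9, 206.3], [302.2, 184.5]]
```

All three visible plate corners sit evenly at the bottomed height (the small constant offset is the known side-camera bias), so the plate was level and down for over a second. Now I lift off.

Emit:
carry_out(
  series="0 0 -0.3 0 0 0 2.5; 0 0 -0.3 0 0 0 2.5; 0 0 -0.4 0 0 0 2.5; 0 0 -0.4 0 0 0 2.5; 0 0 -0.4 0 0 0 2.5; 0 0 -0.8 0 0 0 2.5; 0 0 -1 0 0 0 2.5; 0 0 -1 0 0 0 2.5; 0 0 0 0 0 0.06 2.5; 0 0 0 0 0 0.06 2.5; 0 0 0 0 0 0.058 2.5; 0 0 0 0 0 0 2.5",
)

```text
clock: 21.68
tcp_pos: [0.6015, 0.0042, 0.1527]
ee_rot: [3.068, -0.677, -0.002]
ft_force: [0.2, 0.2, -5.4]
finger_gap: 0.0332
finger_force: 81.1
```

Run:
```python
from j import *
rep(); s=r.state(); R=Ro.from_rotvec(s["ee_rot"]).as_matrix(); print(R.T@(np.array([.481,-.2953,s["tcp_pos"][2]])-s["tcp_pos"]))
```

```text
t 21.68 jig mm [ 2.6 -0.1] z 152.7 world [0.6015 0.0042 0.1527] yaw -24.88 zdir [-0.0012 -0.     -1.    ] F [ 0.2  0.2 -5.4] M [-0.02  0.01 -0.05] gap 33.2 gf 81.1
[1.66728785e-02 3.22409150e-01 1.49753228e-04]
```

Emit:
carry_out(
  series="0.1 1.5 0 0 0 0 2.5; 0.2 3 0 0 0 0 2.5; 0.2 3.5 0 0 0 0 2.5; 0.2 3.5 0 0 0 0 2.5; 0.2 3.5 0 0 0 0 2.5; 0.2 3.5 0 0 0 0 2.5; 0.2 3.5 0 0 0 0 2.5; 0.2 3.5 0 0 0 0 2.5; 0.1 3 0 0 0 0 2.5; 0.1 2.2 0 0 0 0 2.5; 0 1.5 0 0 0 0 2.5; 0 0 0 0 0 0 2.5",
)

```text
clock: 22.68
tcp_pos: [0.4803, -0.2986, 0.1529]
ee_rot: [3.065, -0.678, -0.001]
ft_force: [0.9, -0.4, -4.2]
finger_gap: 0.0331
finger_force: 81.5
```

Emit:
carry_out(
  series="0 0 1 0 0 0 2.5; 0 0 2 0 0 0 2.5; 0 0 2 0 0 0 2.5; 0 0 2 0 0 0 2.5; 0 0 1 0 0 0 2.5; 0 0 0 0 0 0 2.5; 0 0 0 0 0 0 2.5",
)

```text
clock: 23.27
tcp_pos: [0.4821, -0.2942, 0.0721]
ee_rot: [-3.068, 0.673, 0.002]
ft_force: [-0.0, 0.0, -4.7]
finger_gap: 0.0334
finger_force: 81.2
```

```bash
python3 j.py
```

```text
t 23.27 jig mm [ -37.7 -319. ] z 72.1 world [ 0.4821 -0.2942  0.0721] yaw -24.75 zdir [-0.0013  0.0013 -1.    ] F [-0.   0.  -4.7] M [-0.   -0.04 -0.07] gap 33.4 gf 81.2
```

Emit:
carry_out(
  series="0 0 0.3 0 0 0 2.5; 0 0 0.2 0 0 0 2.5; 0 0 0.2 0 0 0 2.5; 0 0 0.1 0 0 0 2.5; 0 0 0.1 0 0 0 2.5; 0 0 0 0 0 0 2.5",
)

```text
clock: 23.77
tcp_pos: [0.4822, -0.2952, 0.0638]
ee_rot: [-3.068, 0.675, 0.0]
ft_force: [0.4, 0.6, -5.6]
finger_gap: 0.0333
finger_force: 81.3
```

Emit:
carry_out(
  series="0 0 0.1 0 0 0 2.5; 0 0 0 0 0 0 2.5; 0 0 0 0 0 0 2.5",
)

```text
clock: 24.02
tcp_pos: [0.4822, -0.2952, 0.0628]
ee_rot: [-3.068, 0.675, 0.0]
ft_force: [-0.3, -0.6, -5.6]
finger_gap: 0.0332
finger_force: 81.3
```

Emit:
carry_out(
  series="0 0 0.1 0 0 0 2.5; 0 0 0 0 0 0 2.5; 0 0 0 0 0 0 2.5",
)

```text
clock: 24.27
tcp_pos: [0.4822, -0.2951, 0.0617]
ee_rot: [-3.068, 0.675, 0.0]
ft_force: [0.2, 1.1, -4.3]
finger_gap: 0.0334
finger_force: 81.3
```

Emit:
carry_out(
  series="0 0 0.05 0 0 0 2.5; 0 0 0 0 0 0 2.5; 0 0 0 0 0 0 2.5",
)

```text
clock: 24.52
tcp_pos: [0.4823, -0.2952, 0.0616]
ee_rot: [3.068, -0.675, -0.0]
ft_force: [-0.7, -0.0, -2.4]
finger_gap: 0.0331
finger_force: 81.8
```

Touching down, with the weight transferring to the pad. Open gently, rise straight up and look.

Emit:
carry_out(
  series="0 0 0.03 0 0 0 2.5; 0 0 0 0 0 0 4; 0 0 0 0 0 0 5; 0 0 0 0 0 0 7; 0 0 0 0 0 0 8.5; 0 0 0 0 0 0 8.5; 0 0 0 0 0 0 8.5; 0 0 -1 0 0 0 8.5; 0 0 -2 0 0 0 8.5; 0 0 -3 0 0 0 8.5; 0 0 -3 0 0 0 8.5; 0 0 -3 0 0 0 8.5",
)

```text
clock: 25.52
tcp_pos: [0.4821, -0.295, 0.1828]
ee_rot: [-3.068, 0.675, 0.0]
ft_force: [-0.2, -0.5, -0.5]
finger_gap: 0.0853
finger_force: 0.0
```

Emit:
carry_out(
  series="0 0 -3 0 0 0 8.5; -1 3.5 0 0 0 0 8.5; -1 3.5 0 0 0 0 8.5; -1 3.5 0 0 0 0 8.5; -1 3.5 0 0 0 0 8.5; -1 3.5 0 0 0 0 8.5; -1 3.5 0 0 0 0 8.5; 0 0 0 0 0 0 8.5; 0 0 0 0 0 0 8.5",
)

```text
clock: 26.27
tcp_pos: [0.3385, -0.4618, 0.2117]
ee_rot: [3.067, -0.681, 0.001]
ft_force: [0.3, 0.7, 0.5]
finger_gap: 0.0849
finger_force: 0.0
```

Run:
```python
from m import *; import j; j.rep()
c=r.read_camera("top"); t=c["image"]; h,s,v=cv2.split(cv2.cvtColor(t,cv2.COLOR_RGB2HSV))
u8=lambda b:(b*255).astype(np.uint8)
print("plate",quad(c,u8((s<50)&(v>140)),.075,(270,115,355,176)))
print("rest",quad(c,u8(v<60),.010,(395,165,455,225)))
print("foot",quad(c,u8((v>55)&(v<105)&(s<60)),.024,(404,175,447,218)))
print("handle",quad(c,u8((v>125)&(s>120)),.130,(420,180,447,205)))
a=j.a;J=j.J;ex=np.array([np.cos(a),np.sin(a)]); ey=np.array([-np.sin(a),np.cos(a)])
L=cv2.cvtColor(t,cv2.COLOR_RGB2LAB).astype(np.float32)[:,:,2]
for y in(-25,15,30):
    P=np.array([proj(c,np.r_[J+x/1e3*ex+y/1e3*ey,.05]) for x in range(-100,-75,2)],np.float32)
    print(y,cv2.remap(L,P[:,0],P[:,1],cv2.INTER_LINEAR).ravel().round().astype(int).tolist())
o=cv2.imread("pics/top0.png")[:,:,::-1]; d=cv2.absdiff(o,t).max(2)
for n,b in dict(bottle=(415,85,460,130),tape=(185,100,220,148),tray=(175,162,245,218)).items(): print(n,(d[b[1]:b[3],b[0]:b[2]]>40).sum())
```

```text
t 26.27 jig mm [-134.4 -517.4] z 211.7 world [ 0.3385 -0.4618  0.2117] yaw -25.03 zdir [ 5.e-04 -3.e-04 -1.e+00] F [0.3 0.7 0.5] M [-0.02  0.03 -0.01] gap 84.9 gf 0.0
plate [594.7   6.1 156.  114.2  75.2]
rest [ 4.799e+02 -2.939e+02  1.209e+02  1.236e+02  2.000e-01]
foot [ 482.8 -294.8   83.5   82.4   65.3]
handle [ 482.7 -294.3   31.4   30.4   63.5]
-25 [156, 156, 156, 156, 156, 157, 159, 162, 164, 165, 165, 165, 165]
15 [157, 157, 157, 157, 156, 157, 158, 161, 162, 163, 164, 164, 164]
30 [157, 157, 156, 156, 156, 156, 158, 160, 163, 164, 164, 164, 164]
bottle 0
tape 0
tray 0
```

```bash
python3 -c "
from plant import r; print(r.hand_in())"
```

```text
the job is handed in; nothing more can be done
None
```

The job is handed in at about 26 s of the 72 s allowed: the offcut is home against the stop, the plate was pressed level to its hard stop and held for just over a second, then sprang back, the tamper stands upright on its rest pad, and the bystanders have not moved. The first push passed over the offcut because the fingertips sat higher than the reported height implied; that pass ended with a light touch (about 27 N) on its top, and the second push took it home.

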